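# Show the slide box to the inspection camera

## Robot

A 7-joint arm with a two-finger parallel gripper is mounted at the origin on the work surface. World frame = base frame: x ahead of the robot, y to its left, z up, the work surface at z = 0. Lengths are in m, angles in rad, forces in N, time in s.
With the tool pointing down it reaches from about 0.425 to 1.025 m from the base axis. Payload 3.6 kg.
Tool frame: the origin (TCP) lies at the very end of the fingers, on their centre line; the grasp point (between the pads) lies 19 mm behind it; z points along the fingers, y is the line along which they close (so a half turn about z gives the same grasp; the last joint's range is limited). The gripper opens to 85 mm and grips with 20 to 120 N. Pads are 22 mm wide; open, the fingers measure 114 mm over their backs; the gripper's body (76 mm by 85 mm) begins 54 mm behind the grasp point. The pads swing forward as they close: fully open they stand 13 mm farther back than shut.
Start: joints at [-1.377, 0.591, 0.048, 1.609, -0.033, 0.943, -0.034], TCP at [0.206, 0.695, 0.198] pointing down, gripper open.
Joint ranges: [-2.69, 2.69], [-0.47, 2.24], [-1.27, 1.36], [0.19, 2.51], [-1.53, 4.68], [0.08, 2.07], [-3.09, 3.09]. Speed limits (rad/s): [2.57, 2.57, 3.14, 3.14, 3.14, 3.14, 3.14].

## Interface

Orientations are given as a unit quaternion [w, x, y, z].
In Python, from bench import * gives the robot as it stands.
- The arm moves only by the tool arm_command, never from a script. Its argument "plan" is a list of rows, each a list of 2 entries, a list of its own where there are three numbers: the shift along the world's x, y, z in mm, then the turn about the world's z in degrees. In form: [[[dx, dy, dz], roll], ...]. A call has 1 to 10 rows; each row is the pose to reach, as a shift and turn from the pose commanded when the call began; what a row does not reach only later rows make up. A row lasts 1/8 s, in which the tool goes at most 62.5 mm and 10.7 degrees, less where a joint would pass 70% of its speed; a pose out of reach is approached as far as the arm can. A call with a gripper value outside its range is refused whole. "hand" is the closure, from -1 (fully open) to 1 (shut), set as the call begins (left out, the last holds). The fingers move at their own pace and stop on an object; "grip_force" is the grip in N (left out, the last holds). Time passes only in rows, so rows that repeat a pose let the fingers close. It gives the time, the measured TCP pose, the force, the opening and the grip force at its end, in the units of the state.
- observe(): the state, without advancing time (a new reading comes with each control period).
- get_image(name): name is "scene" or "top"; returns a dict with "img" (420x560x3 uint8, red, green, blue), "depth" (420x560 float32, m along the optical axis (not along the pixel's ray), 0 where there is no reading), "K" (3x3 intrinsics, pixels), "R" (3x3) and "t" (3): a world point X has camera coordinates R X + t. Camera axes: x right, y down, z forward; pixel columns grow to the right and rows downward; lengths in m; the calibration is good to about 2 mm. A picture is of the moment at which its call begins.
- hand_in(): hands the job in; it is judged then, once.
The state is a dict: "time": time; "joint_pos": joint angles; "qvel": joint speeds; "joint_torque": joint torques, N m; "tool_pos": TCP position; "eef_rot": TCP orientation; "wrist_force": force on the tool from outside, world axes, zero at the start; "torque": the same for the moment, N m; "gripper_width": finger opening in m; "grip_force": force on a finger pad.
Only numpy, scipy, OpenCV 4.12 (cv2) and the standard library are available. Lean on these libraries where they do the work, as an engineer would, in place of code of your own. Each camera call takes 0.05 s, during which the arm holds its last target. There are 200 camera calls.

## Task

Take hold of the upright slide box, pull it straight up out of its roller-catch holder, and present it in the air to the inspection camera: window side towards the lens and square to it, the box's lid end up and its long edges not rolled in the picture, with the window's centre on the lens axis 100 mm in front of the lens glass. Finish holding it still there in the gripper alone; do not knock the camera out of its aim and leave the tape roll, jar and brush where they are.

Things in the scene. Friction and masses are not known exactly. Their poses are not given: they have to be found in the camera images.
- slidebox: Grey plastic microscope-slide box, 14 mm thick (x), 32 wide (y), 90 tall (z), about 45 g. Origin: centre of its bottom end; z towards the lid end (black seam 66 mm up). The +x broad face has the window, the -x face is plain. Each narrow (y) edge has a notch 7 mm high, 3 deep, centred 16 mm up. Starts upright in the holder; what is over 28 mm above its bottom stands free of the walls.
- window (a point): Centre of the slide box's window (white frame 26 x 42 mm, glass, dark print): on its +x broad face, 7 mm from the box's origin along x and 42 mm up; axes parallel to the slide box's.
- holder: Fixed holder, black base 70 (x) x 110 (y) x 12 mm; origin: centre of its underside. The box stands centred on the base, axes parallel, between two aluminium walls at its broad sides (tops 40 mm above table). Two sprung rollers (28 mm up) sit in its notches; their carriers reach 52 mm out in y, 36 mm up at most. A straight upward pull of 8 to 16 N frees the box; 28 mm up it is clear.
- stand: Fixed stand of the inspection camera: dark round foot 120 mm across, 14 mm high, and a steel post with an aluminium fork (76 mm wide in y) up to 325 mm high. Origin: centre of the foot's underside; its -x axis is the horizontal direction in which the camera looks.
- lens (a point): Centre of the camera's lens glass. The camera is a black box 70 x 56 x 44 mm with a 40 mm lens barrel, pivoted (friction only) in the fork 300 mm above the table, 54 mm behind this point. It looks along the -x axis of this point, roughly towards the robot and 9 to 29 degrees below level; y is level, z is the picture's up.
- focus (a point): The point to present at: on the lens axis 100 mm in front of the lens glass, in empty air 220 to 280 mm above the table. x points back to the lens, y is level, z the picture's up. The slide box is presented right when its window centre is here and its x, y, z axes lie along this point's x, y, z.
- tape: Bystander: roll of clear tape lying flat, 96 mm outside and 76 mm inside diameter, 25 mm high; origin at the centre of its underside.
- jar: Bystander: small jar with black lid, 52 mm diameter, 60 mm high, upright; origin at the centre of its underside.
- brush: Bystander: brush 170 mm long lying flat along its x; origin under its middle.

How it is judged:
By the outcome, as a careful person would: the job done as asked, in the order asked, and still so for the second after the job is handed in, while the arm keeps its last pose, push and grip.
It also fails if it takes over 32 s, if anything falls off the work surface, if the arm or the gripper's body presses on something with over 40 N, if the wrist force passes 120 N, or if a joint passes its speed limit or range.

## Working session

There is one attempt and no reset: what is moved stays moved. The work goes in short steps, Python scripts to look and compute and a tool call to move; the robot and the scene stay as the last step left them, time stands still between calls to the robot, and variables do not carry over. Pictures are saved under pics/ and viewed, at most 11 in all, crops included, and the job is handed in when it is done.

Besides the shell and the picture viewer there is one more tool, called as name([rows], argument=value, ...), one row to a line, values as JSON. arm_command: Moves the arm, as the interface text tells. Its arguments: {"type":"object","properties":{"plan":{"type":"array","items":{"type":"array"}},"hand":{"type":"number"},"grip_force":{"type":"number"}},"required":["plan"]}

```bash
mkdir -p pics
cat > h.py <<'E'
from bench import *
import numpy as np, cv2
def snap(n,f):
    d=get_image(n); np.savez(f'pics/{f}.npz',**d); cv2.imwrite(f'pics/{f}.png',d['img'][:,:,::-1]); return d
def world(d,u,v,z=None):
    z=d['depth'][int(v),int(u)] if z is None else z
    return d['R'].T@(np.linalg.inv(d['K'])@[u,v,1]*z-d['t'])
def proj(d,X):
    c=d['K']@(d['R']@np.array(X)+d['t']); return c[:2]/c[2]
def ld(f): return dict(np.load(f'pics/{f}.npz'))
E
python3 - <<'E'
from h import *
s=observe();print({k:np.round(v,3) for k,v in s.items()})
for n in('scene','top'):
    d=snap(n,n+'0');print(n,d['K'][0,0],'cam at',-d['R'].T@d['t'],d['R'].round(2).tolist())
E
```

```text
{'time': np.float64(0.0), 'joint_pos': array([-1.376,  0.592,  0.048,  1.61 , -0.033,  0.943, -0.034]), 'qvel': array([-0.   ,  0.001,  0.   ,  0.   ,  0.001,  0.003, -0.002]), 'joint_torque': array([-1.0000e-03, -5.4869e+01,  1.5460e+00, -1.9812e+01,  9.0000e-03,
        9.0000e-03,  0.0000e+00]), 'tool_pos': array([0.206, 0.694, 0.197]), 'eef_rot': array([-0.   ,  0.143,  0.99 , -0.001]), 'wrist_force': array([0.307, 0.383, 0.245]), 'torque': array([-0.009,  0.001, -0.016]), 'grip_force': np.float64(0.0), 'gripper_width': np.float64(0.085)}
scene 440.32936034908073 cam at [ 1.1008452  -0.50225384  0.99021998] [[0.65, 0.76, 0.02], [0.59, -0.49, -0.64], [-0.48, 0.43, -0.77]]
top 439.0222654625636 cam at [ 0.51504531 -0.04058347  1.37384825] [[0.03, -1.0, 0.03], [-1.0, -0.03, -0.06], [0.06, -0.02, -1.0]]
```

View pics/scene0.png

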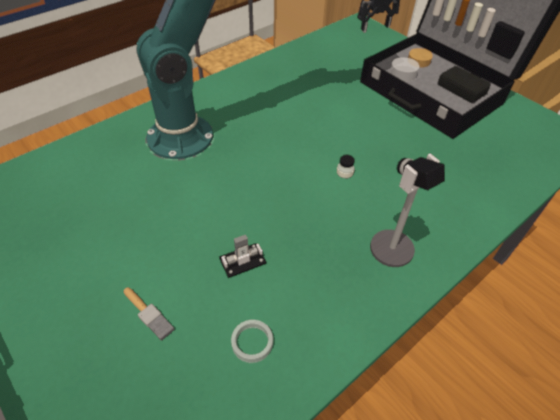

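View pics/top0.png

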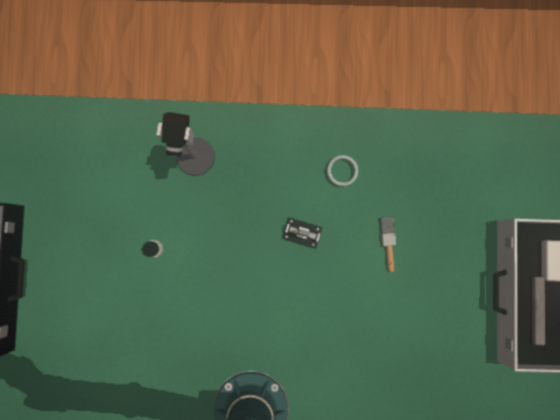

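Run:
```python
from h import *
a=ld('top0');b=ld('scene0')
def crop(d,u,v,w,h,s): return cv2.resize(d['img'][v:v+h,u:u+w,::-1],None,fx=s,fy=s,interpolation=cv2.INTER_CUBIC)
A=crop(a,145,100,80,60,5);B=crop(a,270,205,80,60,5)
C=crop(b,380,145,80,60,5);D=crop(b,205,225,80,60,5)
cv2.imwrite('pics/c1.png',np.vstack([np.hstack([A,B]),np.hstack([C,D])]))
```

```text
(no output)
```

View pics/c1.png

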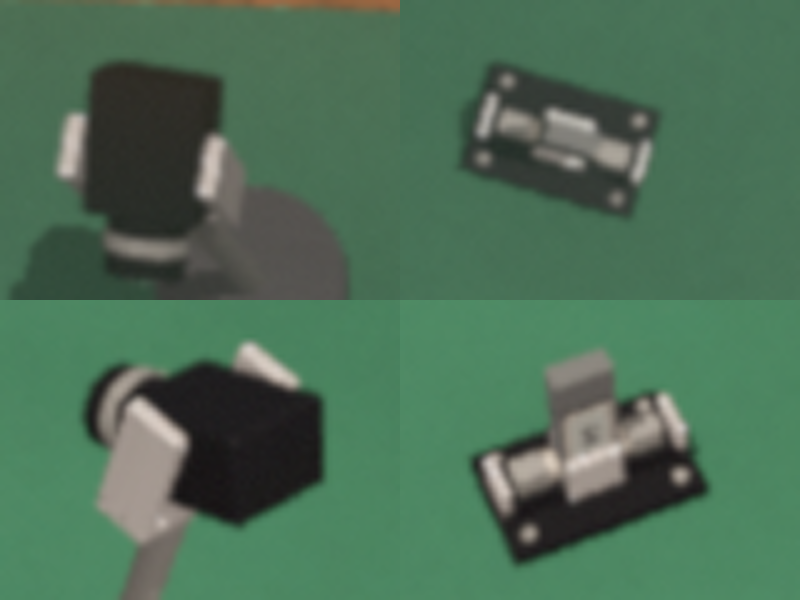

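```bash
cat > fit.py <<'E'
from h import *
from scipy.optimize import least_squares
def cloud(d):
    v,u=np.mgrid[:420,:560]; z=d['depth'].ravel()
    P=(np.linalg.inv(d['K'])@np.stack([u.ravel(),v.ravel(),np.ones(z.size)])*z).T-d['t']
    return (P@d['R']).reshape(420,560,3)
def sdbox(p,h):
    q=np.abs(p)-h; return np.linalg.norm(np.maximum(q,0),axis=-1)+np.minimum(q.max(-1),0)
E
python3 - <<'E'
from fit import *
T,S=ld('top0'),ld('scene0'); CT,CS=cloud(T),cloud(S)
for n,d,C in(('top',T,CT),('scene',S,CS)):
    m=d['depth']>0
    print(n,'depth zero frac',1-m.mean(),'table z',[C[v,u].round(4).tolist() for u,v in((240,200),(330,120))])
# holder corners top view at z=.012
def onz(d,u,v,z):
    c=-d['R'].T@d['t']; r=d['R'].T@np.linalg.inv(d['K'])@[u,v,1.]; return c+r*(z-c[2])/r[2]
ct=[(490,62),(658,108),(632,216),(460,165)]
P=np.array([onz(T,270+(x-400)/5-.4,205+y/5-.4,.012) for x,y in ct]); print('holder top',P.mean(0).round(4),[np.linalg.norm(P[i]-P[i-1]).round(4) for i in range(4)])
e=P[0]+P[3]-P[1]-P[2]; f=P[0]+P[1]-P[2]-P[3];print('psi',np.degrees(np.arctan2(-e[0],e[1])),np.degrees(np.arctan2(f[1],f[0])))
cs=[(472,457),(660,392),(708,490),(517,562)]
P=np.array([onz(S,205+(x-400)/5-.4,225+(y-300)/5-.4,.012) for x,y in cs]); print('holder scene',P.mean(0).round(4),[np.linalg.norm(P[i]-P[i-1]).round(4) for i in range(4)])
e=P[1]+P[2]-P[0]-P[3]; f=P[2]+P[3]-P[0]-P[1];print('psi',np.degrees(np.arctan2(-e[0],e[1])),np.degrees(np.arctan2(f[1],f[0])))
H=P.mean(0)
for n,C in(('top',CT),('scene',CS)):
    c=C.reshape(-1,3); near=np.linalg.norm(c[:,:2]-H[:2],axis=1)<.1
    b=c[near&(c[:,2]>.055)]; t=c[near&(c[:,2]>.095)];print(n,'box pts',len(b),'zmax',c[near][:,2].max().round(4),'top mean',t.mean(0).round(4),len(t))
    k=c[(np.linalg.norm(c[:,:2]-[.72,.2],axis=1)<.25)]
    f=k[(k[:,2]>.009)&(k[:,2]<.019)];(cx,cy),r=cv2.minEnclosingCircle(f[:,:2].astype(np.float32));print(' foot',cx,cy,r,len(f), ' high pts',(k[:,2]>.26).sum(),k[k[:,2]>.2].min(0),k[k[:,2]>.2].max(0))
E
```

```text
top depth zero frac 0.0040646258503401755 table z [[0.6375, 0.0547, 0.0034], [0.9033, -0.2224, -0.0025]]
scene depth zero frac 0.003860544217687112 table z [[0.3624, -0.0138, -0.0005], [0.2571, 0.4672, -0.0029]]
holder top [ 0.5428 -0.1402  0.012 ] [np.float64(0.0666), np.float64(0.1084), np.float64(0.069), np.float64(0.1113)]
psi -14.17002370863933 -13.346839661248891
holder scene [ 0.5452 -0.1413  0.012 ] [np.float64(0.0711), np.float64(0.1082), np.float64(0.0694), np.float64(0.1075)]
psi -15.692839831592021 -16.457662132283758
top box pts 61 zmax 0.1079 top mean [ 0.5418 -0.1416  0.1024] 54
 foot 0.6997706294059753 0.1953902393579483 0.2290143370628357 858  high pts 1152 [0.71476639 0.15965309 0.20046362] [0.82249923 0.23817929 0.3420642 ]
scene box pts 207 zmax 0.1056 top mean [ 0.5432 -0.1414  0.1008] 82
 foot 0.6584229469299316 0.23538659512996674 0.1795019954442978 1141  high pts 1375 [0.71534611 0.15824468 0.20037191] [0.82516346 0.23843438 0.3398785 ]
```

```bash
cat > camfit.py <<'E'
from fit import *
def camera(T,S,verbose=1):
    pts=[];res=[]
    for d in(T,S):
        C=cloud(d).reshape(-1,3); I=d['img'].reshape(-1,3).astype(int)
        k=(np.abs(C[:,0]-.77)<.09)&(np.abs(C[:,1]-.2)<.06)&(C[:,2]>.24)&(I.max(1)<75)
        pts.append(C[k])
    def model(p,q,lens=True):
        yaw,pit=p[3:5]; x=np.array([np.cos(yaw)*np.cos(pit),np.sin(yaw)*np.cos(pit),np.sin(pit)])
        y=np.array([-np.sin(yaw),np.cos(yaw),0]); z=np.cross(x,y)
        L=(q-p[:3])@np.stack([x,y,z]).T  # origin pivot; lens at x=-.054
        bx=sdbox(L-[p[5],0,0],[.035,.028,.022])
        r=np.hypot(L[:,1],L[:,2]); a=np.stack([np.abs(L[:,0]+.054/2)-.027,r-.020],-1)
        cy=np.linalg.norm(np.maximum(a,0),axis=1)+np.minimum(a.max(1),0)
        return np.minimum(bx,cy)
    for name,q in(('top',pts[0]),('scene',pts[1]),('both',np.vstack(pts))):
        best=min((least_squares(lambda p:np.r_[model(p,q),(p[2]-.300)/.001*.002,(p[5]-.01)/5],[.775,.2,.3,y0,t0,.01],loss='soft_l1',f_scale=.003) for y0 in(-.2,.1) for t0 in(.2,.45)),key=lambda r:r.cost)
        p=best.x; x=np.array([np.cos(p[3])*np.cos(p[4]),np.sin(p[3])*np.cos(p[4]),np.sin(p[4])])
        if verbose: print(name,len(q),'pivot',p[:3].round(4),'yaw,pitch',np.degrees(p[3:5]).round(2),'off',p[5].round(4),'rms',np.sqrt(np.mean(model(p,q)**2)).round(4),'lens',(p[:3]-.054*x).round(4),'focus',(p[:3]-.154*x).round(4))
    return p
if __name__=='__main__':
    T,S=ld('top0'),ld('scene0'); camera(T,S)
    for d in(T,S):
        C=cloud(d).reshape(-1,3); I=d['img'].reshape(-1,3).astype(int)
        k=(np.hypot(C[:,0]-.72,C[:,1]-.17)<.13)&(C[:,2]>.005)&(C[:,2]<.025)&(I.max(1)-I.min(1)<25)
        q=C[k]; r=least_squares(lambda p:np.maximum(np.hypot(*(q[:,:2]-p).T)-.06,0),q[:,:2].mean(0),loss='soft_l1',f_scale=.003)
        print('foot',r.x.round(4),len(q),q.mean(0).round(4))
E
python3 camfit.py
```

```text
top 857 pivot [0.7729 0.1993 0.3013] yaw,pitch [-7.49 23.82] off 0.0097 rms 0.0019 lens [0.7239 0.2058 0.2795] focus [0.6332 0.2177 0.2391]
scene 833 pivot [0.7723 0.1999 0.3005] yaw,pitch [-7.04 23.58] off 0.0109 rms 0.001 lens [0.7232 0.206  0.2789] focus [0.6323 0.2172 0.2389]
both 1690 pivot [0.7729 0.1997 0.3011] yaw,pitch [-7.07 23.66] off 0.0101 rms 0.0015 lens [0.7238 0.2058 0.2795] focus [0.6329 0.2171 0.2393]
foot [0.7706 0.1995] 935 [0.7647 0.1917 0.0146]
foot [0.772  0.1984] 1166 [0.7758 0.1928 0.0139]
```

Both pictures agree. The box and holder are at about (0.543, -0.141) with yaw about -15°, and the window faces the stand. The inspection camera has yaw about -7° and looks 23.6° down. That puts the focus at about (0.633, 0.217, 0.239). I'll go above the box, open.

arm_command([
  [[20,-50,0],0],
  [[42,-105,0],0.5],
  [[65,-162,0],1.5],
  [[88,-220,0],1.5],
  [[112,-278,0],1.5],
  [[135,-335,0],1.5],
  [[158,-392,0],1.5],
  [[181,-449,0],1.5],
  [[204,-506,0],1.5],
  [[227,-563,0],1.5],
], hand=-1)

```text
time: 1.35
tool_pos: [0.4332, 0.1303, 0.1982]
eef_rot: [0.0, 0.13, 0.991, 0.0]
wrist_force: [1.1, 1.1, 0.4]
gripper_width: 0.0858
grip_force: 0.0
```

arm_command([
  [[23,-57,0],0],
  [[46,-114,0],0],
  [[69,-171,-10],0],
  [[90,-225,-25],0],
  [[105,-260,-40],0],
  [[110,-273,-48],0],
  [[110,-273,-48],0],
  [[110,-273,-48],0],
])

```text
time: 2.35
tool_pos: [0.5424, -0.1385, 0.1504]
eef_rot: [-0.0, 0.129, 0.992, 0.001]
wrist_force: [0.3, -0.5, -1.1]
gripper_width: 0.0855
grip_force: 0.0
```

Run:
```python
from h import *
s=observe();print(s['tool_pos'],s['eef_rot'],s['wrist_force'])
q=s['eef_rot'];print('yaw',np.degrees(np.arctan2(-2*q[1]*q[2],q[2]**2-q[1]**2)))
a=snap('scene','s1');b=snap('top','t1')
def crop(d,u,v,w,h,s): return cv2.resize(d['img'][v:v+h,u:u+w,::-1],None,fx=s,fy=s,interpolation=cv2.INTER_CUBIC)
cv2.imwrite('pics/c2.png',np.hstack([crop(a,190,160,100,120,4),crop(b,255,170,100,120,4)]))
```

```text
[ 0.54236992 -0.13853472  0.15035433] [-3.59005386e-04  1.29121926e-01  9.91628448e-01  6.48310614e-04] [ 0.26679603 -0.48606522 -1.09466604]
yaw -14.837713544226663
```

View pics/c2.png

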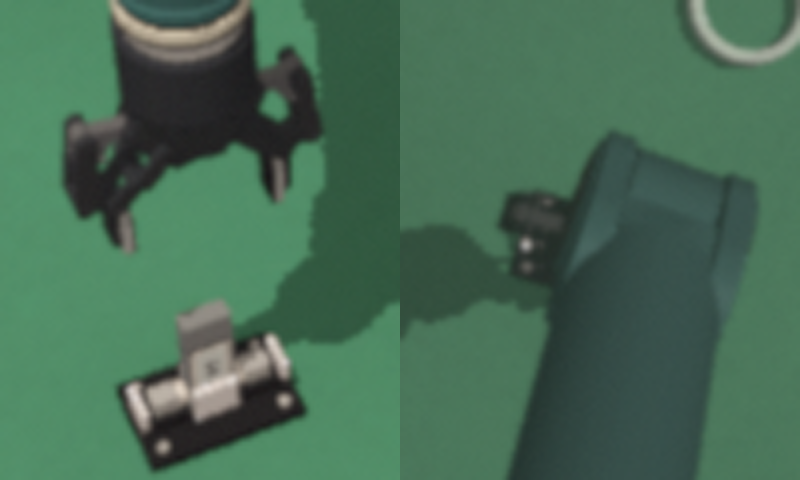

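The open fingers straddle the box, which is around (205,350) in the crop, and line up with it. I'll go down and grip.

arm_command([
  [[1,-2,-20],0],
  [[1,-2,-45],0],
  [[1,-2,-70],0],
  [[1,-2,-90],0],
  [[1,-2,-102],0],
  [[1,-2,-102],0],
  [[1,-2,-102],0],
])

```text
time: 3.32
tool_pos: [0.5444, -0.1427, 0.049]
eef_rot: [0.001, 0.13, 0.991, -0.0]
wrist_force: [-0.5, -0.2, 0.0]
gripper_width: 0.0852
grip_force: 0.0
```

arm_command([
  [[0,0,0],0],
  [[0,0,0],0],
  [[0,0,0],0],
  [[0,0,0],0],
  [[0,0,0],0],
  [[0,0,0],0],
  [[0,0,0],0],
  [[0,0,0],0],
], hand=1, grip_force=70)

```text
time: 4.32
tool_pos: [0.5441, -0.1428, 0.0487]
eef_rot: [0.0, 0.13, 0.991, 0.0]
wrist_force: [0.1, 0.2, 5.8]
gripper_width: 0.0305
grip_force: 69.2
```

arm_command([
  [[0,0,2],0],
  [[0,0,5],0],
  [[0,0,9],0],
  [[0,0,14],0],
  [[0,0,20],0],
  [[0,0,28],0],
  [[0,0,36],0],
  [[0,0,45],0],
  [[0,0,50],0],
  [[0,0,50],0],
])

```text
time: 5.58
tool_pos: [0.5441, -0.1429, 0.0987]
eef_rot: [0.0, 0.13, 0.991, -0.0]
wrist_force: [0.3, 0.3, 0.5]
gripper_width: 0.0305
grip_force: 71.4
```

```bash
cat > look.py <<'E'
import sys
from h import *
n=sys.argv[1]; s=observe();print(s['tool_pos'].round(4),s['wrist_force'].round(1),s['gripper_width'],s['grip_force'],s['time'])
a=snap('scene','s'+n); b=snap('top','t'+n)
g=s['tool_pos']; u,v=proj(a,g).astype(int); u=min(max(u-50,0),460);v=min(max(v-70,0),300)
cv2.imwrite(f'pics/c{n}.png',cv2.resize(a['img'][v:v+120,u:u+100,::-1],None,fx=5,fy=5,interpolation=cv2.INTER_CUBIC)); print('crop origin',u,v)
E
python3 look.py 3
```

```text
[ 0.5441 -0.1429  0.0987] [0.3 0.3 0.5] 0.030456058958736546 71.39121651649475 5.575
crop origin 190 169
```

View pics/c3.png

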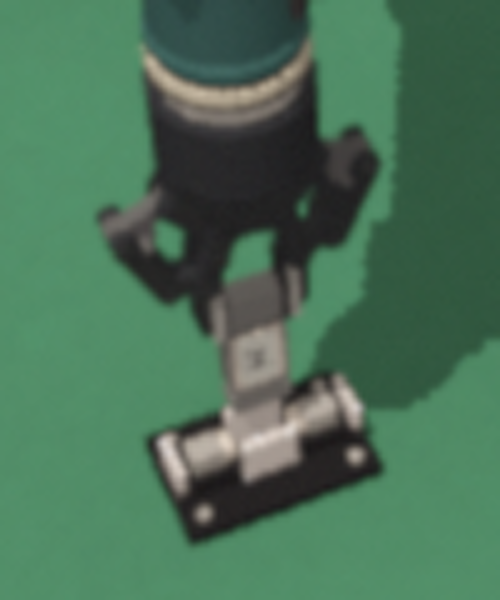

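The box is out: the window is at (258,355) in the crop and the bottom end is above the holder. My moves can't tilt the tool, but the box must lean 23.6°. I'll pivot it about the pads by pressing its plain face against the outside of the fixed holder wall with a light grip.

arm_command([
  [[10,-3,0],0],
  [[22,-6,0],0],
  [[34,-9,0],0],
  [[34,-9,0],0],
  [[34,-9,-12],0],
  [[34,-9,-25],0],
  [[34,-9,-37],0],
  [[34,-9,-37],0],
  [[34,-9,-37],0],
])

```text
time: 6.8
tool_pos: [0.5778, -0.1519, 0.0611]
eef_rot: [-0.0, 0.13, 0.991, -0.0]
wrist_force: [-0.4, 0.6, -0.9]
gripper_width: 0.0303
grip_force: 71.4
```

arm_command([
  [[0,0,0],0],
  [[0,0,0],0],
  [[-5,1,0],0],
  [[-9,2,0],0],
  [[-13,3.5,0],0],
  [[-16,4,0],0],
  [[-19,5,0],0],
  [[-22,6,0],0],
  [[-24,6.5,0],0],
  [[-24,6.5,0],0],
], grip_force=22)

```text
time: 8.05
tool_pos: [0.5607, -0.1471, 0.0627]
eef_rot: [0.007, 0.13, 0.991, -0.001]
wrist_force: [8.0, -2.9, -3.2]
gripper_width: 0.0304
grip_force: 70.8
```

```bash
python3 look.py 4
cat > boxfit.py <<'E'
import sys
from fit import *
# fit box pose (x,y,z of centre, yaw, pitch) to scene depth + grip prior
def boxfit(n,yaw0,g):
    for views in(['s'],['s','t']):
        q=[]
        for w in views:
            d=ld(w+n); C=cloud(d).reshape(-1,3); I=d['img'].reshape(-1,3).astype(int)
            k=(np.linalg.norm(C-np.array(g)+[0,0,.012],axis=1)<.075)&(I.max(1)-I.min(1)<22)&(I.max(1)>85)&(C[:,2]>.047)
            q.append(C[k])
        q=np.vstack(q)
        def loc(p):
            yaw,pit=p[3:5]; x=np.array([np.cos(yaw)*np.cos(pit),np.sin(yaw)*np.cos(pit),np.sin(pit)])
            y=np.array([-np.sin(yaw),np.cos(yaw),0]); return np.stack([x,y,np.cross(x,y)])
        f=lambda p:sdbox((q-p[:3])@loc(p).T,np.array([.007,.016,.045]))
        r=min((least_squares(lambda p:np.r_[f(p),(p[3]-yaw0)*.05],[g[0],g[1],g[2]-.01,yaw0,t],loss='soft_l1',f_scale=.003) for t in(0,.2,.4)),key=lambda r:r.cost)
        p=r.x; A=loc(p); win=p[:3]+A.T@[.007,0,-.003]
        print(views,len(q),'centre',p[:3].round(4),'yaw,pitch',np.degrees(p[3:]).round(2),'rms',np.sqrt(np.mean(f(p)**2)).round(4),'window',win.round(4),'grip in box',(A@(np.array(g)-p[:3])).round(4))
if __name__=='__main__':
    s=observe(); g=s['tool_pos']+[0,0,.019]; q=s['eef_rot']
    yaw=np.arctan2(-2*q[1]*q[2],q[2]**2-q[1]**2); print('tool yaw',np.degrees(yaw).round(2)); boxfit(sys.argv[1],yaw,g)
E
python3 boxfit.py 4
```

```text
[ 0.5607 -0.1471  0.0627] [ 8.  -2.9 -3.2] 0.030426528300153615 70.8223807811737 8.05
crop origin 193 183
tool yaw -14.99
['s'] 286 centre [ 0.5716 -0.1498  0.0926] yaw,pitch [-16.55   5.81] rms 0.0035 window [ 0.5786 -0.1519  0.0903] grip in box [-0.0122 -0.0005 -0.0097]
['s', 't'] 286 centre [ 0.5716 -0.1498  0.0926] yaw,pitch [-16.55   5.81] rms 0.0035 window [ 0.5786 -0.1519  0.0903] grip in box [-0.0122 -0.0005 -0.0097]
```

View pics/c4.png

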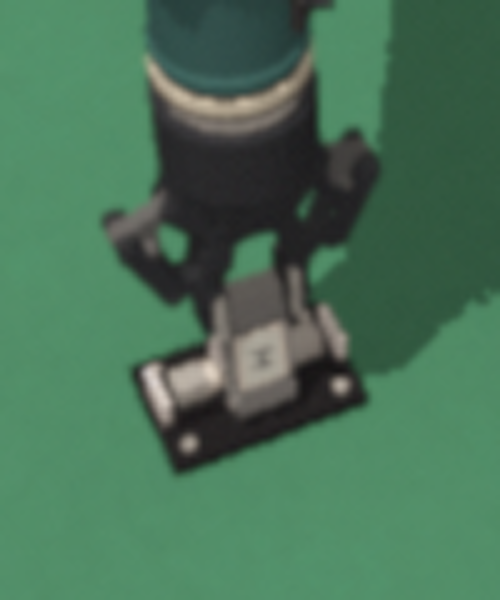

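arm_command([
  [[0,0,0],0],
  [[0,0,0],0],
], hand=1, grip_force=22)

```text
time: 8.4
tool_pos: [0.5607, -0.1471, 0.0627]
eef_rot: [0.007, 0.13, 0.991, -0.001]
wrist_force: [6.9, -2.0, -3.8]
gripper_width: 0.0303
grip_force: 70.8
```

arm_command([
  [[0,0,0],0],
  [[0,0,0],0],
  [[0,0,0],0],
], hand=0.5, grip_force=22)

```text
time: 8.78
tool_pos: [0.5607, -0.1472, 0.0627]
eef_rot: [0.007, 0.13, 0.991, -0.001]
wrist_force: [6.8, -2.3, -3.6]
gripper_width: 0.0306
grip_force: 70.8
```

arm_command([
  [[-2,0.5,0],0],
  [[-4,1,0],0],
  [[-6,1.5,0],0],
  [[-8,2,0],0],
  [[-8,2,0],0],
])

```text
time: 9.4
tool_pos: [0.5531, -0.1449, 0.063]
eef_rot: [0.007, 0.13, 0.991, -0.001]
wrist_force: [7.8, -2.0, -1.4]
gripper_width: 0.0303
grip_force: 70.3
```

```bash
python3 look.py 5;python3 boxfit.py 5
```

```text
[ 0.5531 -0.1449  0.063 ] [ 7.8 -2.  -1.4] 0.03026290349713651 70.25097370147705 9.4
crop origin 192 180
tool yaw -14.97
['s'] 298 centre [ 0.5557 -0.1452  0.091 ] yaw,pitch [-14.17   7.48] rms 0.0029 window [ 0.5628 -0.147   0.0889] grip in box [-0.0038 -0.0003 -0.0086]
['s', 't'] 298 centre [ 0.5557 -0.1452  0.091 ] yaw,pitch [-14.17   7.48] rms 0.0029 window [ 0.5628 -0.147   0.0889] grip in box [-0.0038 -0.0003 -0.0086]
```

```bash
cat > tilt.py <<'E'
import sys
from fit import *
def tilt(n,tcp,yaw,verbose=1,H=.055,zmin=.047,fixH=.002):
    g=np.array(tcp)+[0,0,.019]
    d=ld('s'+n); C=cloud(d).reshape(-1,3); I=d['img'].reshape(-1,3).astype(int)
    hx=np.array([np.cos(yaw),np.sin(yaw),0]); hy=np.array([-np.sin(yaw),np.cos(yaw),0])
    D=C-g; L=np.stack([D@hx,D@hy,D[:,2]],1)
    k=(np.abs(L[:,1])<.0125)&(np.abs(L[:,0])<.05)&(L[:,2]<.045)&(L[:,2]>-.065)&(C[:,2]>zmin)&(I.max(1)-I.min(1)<22)
    L=L[k]
    def f(p):
        c,s=np.cos(p[0]),np.sin(p[0]); X=L[:,0]*c+L[:,2]*s; Z=-L[:,0]*s+L[:,2]*c
        return sdbox(np.stack([X-p[2],L[:,1]*.0,Z-(.045-p[1])],1),np.array([.007,.016,.045]))
    r=min((least_squares(lambda p:np.r_[f(p),(p[1]-H)/fixH*.003,p[2]/.002*.003],[t,H,0],loss='soft_l1',f_scale=.002) for t in(0,.2,.4)),key=lambda r:r.cost); p=r.x
    c,s=np.cos(p[0]),np.sin(p[0]); lx,lz=p[2]+.007,.042-p[1]
    win=g+hx*(lx*c-lz*s)+np.array([0,0,1])*(lx*s+lz*c)
    if verbose: print(n,len(L),'tilt',np.degrees(p[0]).round(2),'h',p[1].round(4),'xoff',p[2].round(4),'rms',np.sqrt(np.mean(f(p)**2)).round(4),'win',win.round(4))
    return p,win
if __name__=='__main__':
    if len(sys.argv)>1:
        n=sys.argv[1]; s=observe();q=s['eef_rot'];tilt(n,s['tool_pos'],np.arctan2(-2*q[1]*q[2],q[2]**2-q[1]**2))
    else:
        y=np.radians(-15)
        tilt('3',[.5441,-.1429,.0987],y,fixH=.01);tilt('4',[.5607,-.1471,.0627],y);tilt('5',[.5531,-.1449,.063],y)
E
python3 tilt.py
```

```text
3 247 tilt 0.24 h 0.0552 xoff -0.0023 rms 0.0013 win [ 0.5487 -0.1441  0.1046]
4 201 tilt 3.97 h 0.0553 xoff -0.0009 rms 0.0011 win [ 0.5675 -0.1489  0.0689]
5 213 tilt 10.13 h 0.056 xoff 0.003 rms 0.0015 win [ 0.565  -0.1481  0.07  ]
```

arm_command([
  [[-2,0.5,0],0],
  [[-4,1,0],0],
  [[-6,1.5,0],0],
  [[-8,2,0],0],
  [[-9,2.4,0],0],
  [[-9,2.4,0],0],
])

```text
time: 10.25
tool_pos: [0.546, -0.1431, 0.0632]
eef_rot: [0.009, 0.13, 0.991, -0.001]
wrist_force: [8.7, -1.7, -2.7]
gripper_width: 0.0305
grip_force: 69.5
```

```bash
python3 look.py 6;python3 tilt.py 6
```

```text
[ 0.546  -0.1431  0.0632] [ 8.7 -1.7 -2.7] 0.03047590444382024 69.52866196632385 10.25
crop origin 191 178
6 227 tilt 14.62 h 0.0564 xoff 0.0061 rms 0.0014 win [ 0.5617 -0.1473  0.0716]
```

View pics/c6.png

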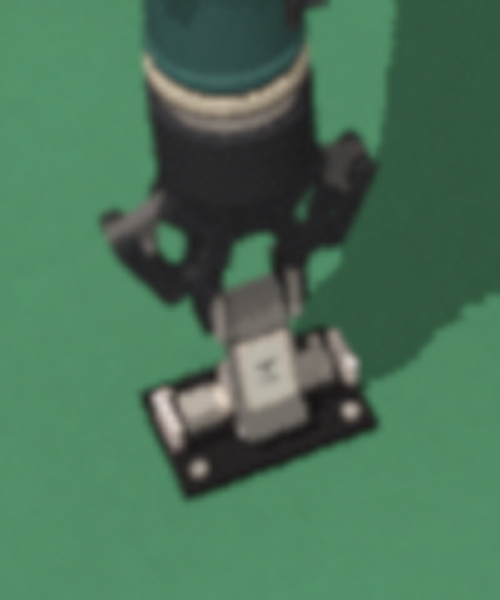

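arm_command([
  [[-2,0.5,0],0],
  [[-4,1,0],0],
  [[-6,1.5,0],0],
  [[-8,2,0],0],
  [[-10,2.6,0],0],
  [[-11,3,0],0],
  [[-11,3,0],0],
])

```text
time: 11.22
tool_pos: [0.5349, -0.1403, 0.0634]
eef_rot: [0.009, 0.13, 0.991, -0.001]
wrist_force: [8.7, -2.0, -1.6]
gripper_width: 0.0301
grip_force: 69.2
```

```bash
python3 look.py 7;python3 tilt.py 7
python3 - <<'E'
from tilt import *
for n,t in(('3',[.5441,-.1429,.0987]),('6',[.546,-.1431,.0632]),('7',observe()['tool_pos'])):
    p,w=tilt(n,t,np.radians(-15),fixH=.01); print(proj(ld('s'+n),w).round(1))
E
```

```text
[ 0.5349 -0.1403  0.0634] [ 8.7 -2.  -1.6] 0.030116888597819816 69.21096324920654 11.225
crop origin 189 175
7 227 tilt 23.67 h 0.055 xoff 0.0245 rms 0.0027 win [ 0.5678 -0.1491  0.0831]
3 247 tilt 0.24 h 0.0552 xoff -0.0023 rms 0.0013 win [ 0.5487 -0.1441  0.1046]
[240.8 240. ]
6 227 tilt 14.62 h 0.0565 xoff 0.0061 rms 0.0014 win [ 0.5617 -0.1473  0.0715]
[243.5 251.7]
7 227 tilt 23.67 h 0.055 xoff 0.0245 rms 0.0027 win [ 0.5678 -0.1491  0.0831]
[244.2 250.9]
```

View pics/c7.png

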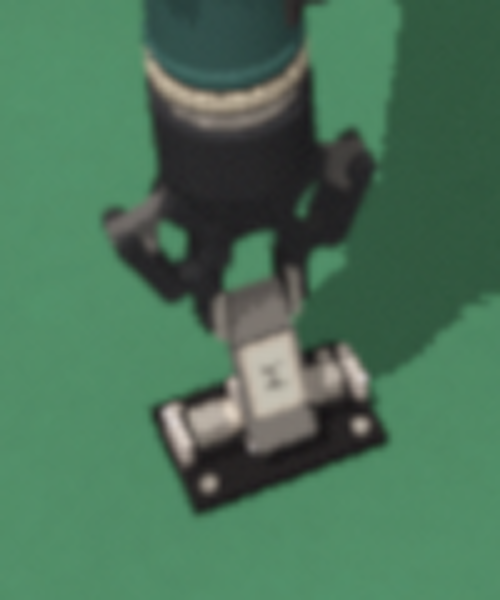

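arm_command([
  [[5,-1.3,0],0],
  [[15,-4,0],0],
  [[25,-6.5,0],0],
  [[25,-6.5,20],0],
  [[25,-6.5,50],0],
  [[25,-6.5,80],0],
  [[25,-6.5,100],0],
  [[25,-6.5,100],0],
  [[25,-6.5,100],0],
])

```text
time: 12.45
tool_pos: [0.5493, -0.144, 0.1599]
eef_rot: [-0.002, 0.13, 0.991, 0.0]
wrist_force: [-0.1, -0.2, -0.6]
gripper_width: 0.0303
grip_force: 69.4
```

```bash
python3 look.py 8
python3 - <<'E'
from tilt import *
t=observe()['tool_pos']; y=np.radians(-15)
for fh in(.002,.01): p,w=tilt('8',t,y,fixH=fh); print(proj(ld('s8'),w).round(1))
g=t+[0,0,.019]; C=cloud(ld('s8')).reshape(-1,3); I=ld('s8')['img'].reshape(-1,3).astype(int)
hx=np.array([np.cos(y),np.sin(y),0]); hy=np.array([-np.sin(y),np.cos(y),0]); D=C-g
L=np.stack([D@hx,D@hy,D[:,2]],1)
k=(np.abs(L[:,1])<.004)&(np.abs(L[:,0])<.07)&(np.abs(L[:,2])<.09)
o=np.argsort(-L[k][:,2])
print([(round(a*1e3),round(c*1e3),int(i)) for (a,b,c),i in zip(L[k][o],I[k].max(1)[o])])
E
```

```text
[ 0.5493 -0.144   0.1599] [-0.1 -0.2 -0.6] 0.03031080756814595 69.41502571105957 12.45
crop origin 189 156
8 310 tilt 18.73 h 0.0583 xoff 0.0105 rms 0.0015 win [ 0.5706 -0.1497  0.1689]
[243.1 230.7]
8 310 tilt 18.74 h 0.0584 xoff 0.0105 rms 0.0015 win [ 0.5706 -0.1497  0.1688]
[243.1 230.8]
[(11, 90, 81), (6, 36, 91), (8, 35, 94), (6, 35, 92), (7, 34, 93), (-3, 34, 107), (0, 33, 88), (3, 33, 89), (7, 33, 95), (-1, 33, 88), (-1, 33, 88), (1, 32, 88), (-4, 32, 99), (6, 32, 94), (8, 32, 95), (-3, 32, 94), (7, 31, 95), (-1, 31, 87), (-6, 31, 118), (10, 30, 99), (7, 30, 96), (12, 29, 109), (7, 28, 97), (8, 27, 100), (9, 27, 104), (8, 27, 102), (11, 27, 107), (10, 26, 114), (10, 25, 116), (10, 24, 118), (10, 22, 117), (9, 21, 120), (14, 21, 120), (10, 21, 120), (12, 20, 120), (10, 20, 120), (11, 19, 121), (12, 17, 120), (12, 17, 119), (13, 16, 117), (16, 15, 115), (14, 15, 113), (15, 15, 108), (12, 14, 115), (16, 14, 137), (15, 14, 121), (17, 13, 167), (15, 9, 180), (19, 8, 195), (14, 8, 166), (17, 8, 194), (13, 8, 157), (15, 7, 188), (15, 6, 190), (18, 5, 195), (19, 5, 194), (20, 4, 193)
[... 273 characters left out ...]
, -13, 161), (27, -14, 168), (24, -14, 159), (24, -15, 173), (25, -15, 157), (22, -16, 152), (23, -16, 152), (26, -17, 181), (26, -18, 187), (24, -19, 175), (27, -20, 192), (26, -21, 190), (27, -21, 193), (27, -23, 193), (28, -25, 194), (26, -25, 194), (30, -27, 184), (27, -27, 194), (31, -28, 151), (26, -29, 191), (26, -30, 190), (28, -30, 175), (28, -31, 166), (30, -32, 140), (32, -34, 123), (29, -34, 135), (29, -36, 125), (29, -36, 122), (30, -38, 121), (32, -38, 121), (32, -40, 121), (29, -41, 121), (32, -41, 120), (28, -42, 121), (34, -42, 120), (33, -43, 120), (32, -43, 121), (33, -43, 120), (35, -45, 117), (34, -46, 120), (33, -46, 120), (35, -49, 109), (35, -49, 116), (32, -51, 114)]
```

View pics/c8.png

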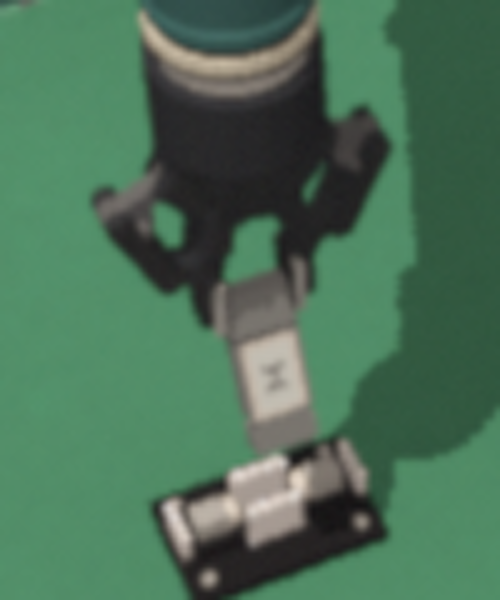

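Run:
```python
from tilt import *
t=observe()['tool_pos']; y=np.radians(-15); d=ld('s8')
hx=np.array([np.cos(y),np.sin(y),0]); hy=np.array([-np.sin(y),np.cos(y),0])
for dz in(0,.019,.035,.05):
    print(dz,[((proj(d,t+[0,0,dz]+hy*s*.018+hx*.008)-[189,156])*5).round(0) for s in(-1,1)])
C=cloud(d)[156:276,189:289]; L=C-t
for (u,v) in((220,290),(220,305),(215,315),(205,320),(297,265),(297,275),(297,285),(300,300)):
    c=L[v//5,u//5]; print((u,v),(np.array([c@hx,c@hy,c[2]])*1e3).round(0))
```

```text
0 [array([225., 377.]), array([295., 352.])]
0.019 [array([222., 352.]), array([294., 327.])]
0.035 [array([220., 331.]), array([292., 306.])]
0.05 [array([218., 310.]), array([291., 285.])]
(220, 290) [ 10. -17.  66.]
(220, 305) [ 11. -18.  57.]
(215, 315) [ 10. -20.  50.]
(205, 320) [  6. -24.  44.]
(297, 265) [11. 19. 67.]
(297, 275) [13. 19. 62.]
(297, 285) [14. 18. 57.]
(300, 300) [10. 21. 40.]
```

The box now hangs clear, leaning 18.7° by the depth fit. The pads hold it near its lid end. It needs about 5° more, so I'll press once more.

arm_command([
  [[0,0,-25],0],
  [[0,0,-60],0],
  [[0,0,-90],0],
  [[0,0,-100],0],
  [[-8,2,-100],0],
  [[-16,4,-100],0],
  [[-22,5.7,-100],0],
  [[-27,7,-100],0],
  [[-31.5,8.3,-100],0],
  [[-31.5,8.3,-100],0],
])

```text
time: 13.8
tool_pos: [0.5273, -0.1383, 0.0645]
eef_rot: [0.009, 0.131, 0.991, -0.001]
wrist_force: [6.9, -2.0, 0.9]
gripper_width: 0.0304
grip_force: 69.1
```

arm_command([
  [[0,0,0],0],
  [[15,-4,0],0],
  [[31.5,-8.3,0],0],
  [[31.5,-8.3,20],0],
  [[31.5,-8.3,60],0],
  [[31.5,-8.3,90],0],
  [[31.5,-8.3,100],0],
  [[31.5,-8.3,100],0],
  [[31.5,-8.3,100],0],
])

```text
time: 14.92
tool_pos: [0.5494, -0.144, 0.1598]
eef_rot: [-0.002, 0.13, 0.991, 0.0]
wrist_force: [-0.5, 0.3, -0.2]
gripper_width: 0.0305
grip_force: 69.0
```

```bash
python3 look.py 9; python3 look.py 9b
python3 - <<'E'
from tilt import *
t=observe()['tool_pos']; y=np.radians(-15)
for n in('9','9b'): p,w=tilt(n,t,y,fixH=.01); print(proj(ld('s9'),w).round(1))
E
```

```text
[ 0.5494 -0.144   0.1598] [-0.5  0.3 -0.2] 0.030467763227135437 68.97570133209229 14.925
crop origin 189 156
[ 0.5497 -0.1441  0.1598] [-0.4  0.4 -1.4] 0.030324122454245248 68.97584438323975 15.025
crop origin 189 156
9 317 tilt 23.99 h 0.0599 xoff 0.0128 rms 0.0016 win [ 0.5745 -0.1508  0.1709]
[243.7 231.5]
9b 317 tilt 23.55 h 0.0601 xoff 0.0129 rms 0.0016 win [ 0.5747 -0.1509  0.1706]
[243.7 231.6]
```

arm_command([
  [[0,10,20],1],
  [[5,45,45],2],
  [[10,90,68],4],
  [[15,140,68],6],
  [[20,190,68],7.9],
  [[20,240,68],7.9],
  [[20,290,68],7.9],
  [[20,330,68],7.9],
  [[20,345,68],7.9],
  [[20,345,68],7.9],
])

```text
time: 16.38
tool_pos: [0.5705, 0.2008, 0.2287]
eef_rot: [-0.0, 0.061, 0.998, -0.0]
wrist_force: [-0.3, -0.4, -0.3]
gripper_width: 0.0305
grip_force: 69.0
```

```bash
cat > fin.py <<'E'
import sys
from tilt import *
from camfit import camera
n=sys.argv[1]
import subprocess
s=observe();q=s['eef_rot'];yaw=np.arctan2(-2*q[1]*q[2],q[2]**2-q[1]**2);print(s['tool_pos'].round(4),np.degrees(yaw).round(2),q.round(4),s['time'])
for i in'ab':
    snap('scene','s'+n+i)
    p,w=tilt(n+i,s['tool_pos'],yaw,H=.060,fixH=.004); print('to focus',(np.array([.6329,.2171,.2393])-w).round(4))
# yaw of box's face: plane fit
    g=w; C=cloud(ld('s'+n+i)).reshape(-1,3); D=C-g; x=np.array([np.cos(yaw)*np.cos(p[0]),np.sin(yaw)*np.cos(p[0]),np.sin(p[0])]);y=np.array([-np.sin(yaw),np.cos(yaw),0]);z=np.cross(x,y)
    L=D@np.stack([x,y,z]).T; k=(np.abs(L[:,0])<.006)&(np.abs(L[:,1])<.013)&(L[:,2]>-.038)&(L[:,2]<.03)
    A=np.c_[L[k][:,1:],np.ones(k.sum())]; c=np.linalg.lstsq(A,L[k][:,0],rcond=None)[0]; print('face fit dyaw',-np.degrees(c[0]).round(2),'dtilt',-np.degrees(c[1]).round(2),'off',c[2].round(4),k.sum())
d=ld('s'+n+'b'); t=snap('top','t'+n)
u,v=proj(d,w).astype(int); v0=max(v-60,0);u0=u-60
cv2.imwrite(f'pics/c{n}.png',cv2.resize(d['img'][v0:v0+120,u0:u0+160,::-1],None,fx=5,fy=5,interpolation=cv2.INTER_CUBIC)); print('crop',u0,v0,'proj win',proj(d,w).round(1))
E
python3 fin.py 10
```

```text
[0.5705 0.2008 0.2287] -7.0 [-4.000e-04  6.110e-02  9.981e-01 -4.000e-04] 16.375
10a 252 tilt 23.68 h 0.0602 xoff 0.0137 rms 0.0016 win [0.5966 0.1976 0.2393]
to focus [ 0.0363  0.0195 -0.    ]
face fit dyaw -2.36 dtilt -0.61 off 0.0001 217
10b 251 tilt 23.29 h 0.0597 xoff 0.0146 rms 0.0017 win [0.5971 0.1975 0.24  ]
to focus [ 0.0358  0.0196 -0.0007]
face fit dyaw -1.86 dtilt -0.17 off 0.0 204
crop 297 91 proj win [357.7 151. ]
```

View pics/c10.png

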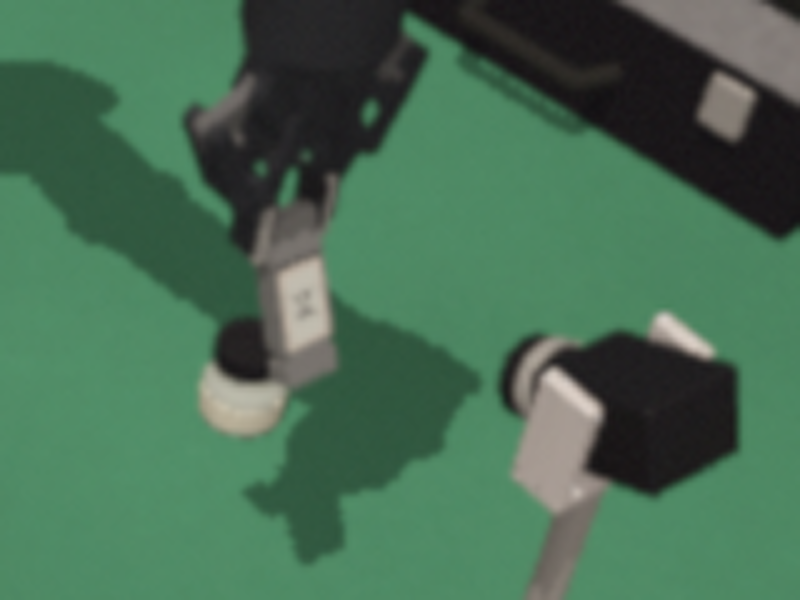

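Run:
```python
from tilt import *
def face(n,w,yaw,tl,yl):
    C=cloud(ld('s'+n)).reshape(-1,3); x=np.array([np.cos(yaw)*np.cos(tl),np.sin(yaw)*np.cos(tl),np.sin(tl)]);y=np.array([-np.sin(yaw),np.cos(yaw),0]);z=np.cross(x,y)
    L=(C-w)@np.stack([x,y,z]).T; k=(np.abs(L[:,0])<.006)&(np.abs(L[:,1])<yl)&(L[:,2]>-.036)&(L[:,2]<.025)
    A=np.c_[L[k][:,1:],np.ones(k.sum())]; c=np.linalg.lstsq(A,L[k][:,0],rcond=None)[0]; return -np.degrees(c[:2])
R=np.radians
for n,t,y in(('3',[.5441,-.1429,.0987],-15),('8',[.5493,-.144,.1599],-15),('9',[.5494,-.144,.1598],-15),('9b',[.5495,-.144,.1598],-15),('10a',[.5705,.2008,.2287],-7),('10b',[.5705,.2008,.2287],-7)):
    p,w=tilt(n,t,R(y),0,H=.06 if n!='3' else .055,fixH=.004); print(n,[face(n,w,R(y),p[0],yl).round(2) for yl in(.010,.012,.014)])
r=[]
for i in range(12):
    n='11_%d'%i; snap('scene','s'+n); p,w=tilt(n,[.5705,.2008,.2287],R(-7),0,H=.06,fixH=.004); f=face(n,w,R(-7),p[0],.0125); r.append([np.degrees(p[0]),*f,*(1e3*w)])
r=np.array(r);print(r.mean(0).round(2),r.std(0).round(2),observe()['time'])
# edge-based yaw/roll: window frame long edges via bright threshold
d=ld('s11_0'); I=d['img'].min(2); m=(I>150).astype(np.uint8); m[:, :335]=0; m[:,385:]=0; m[:125]=0; m[180:]=0
n,l,st,ce=cv2.connectedComponentsWithStats(m); j=1+st[1:,4].argmax(); print('white frame',ce[j],st[j],cv2.minAreaRect(np.argwhere(l==j)[:,::-1].astype(np.float32)))
def rect(yaw,tl,w):
    x=np.array([np.cos(yaw)*np.cos(tl),np.sin(yaw)*np.cos(tl),np.sin(tl)]);y=np.array([-np.sin(yaw),np.cos(yaw),0]);z=np.cross(x,y)
    return np.array([proj(d,w+a*.013*y+b*.021*z) for a,b in((-1,-1),(1,-1),(1,1),(-1,1))],np.float32)
for yy in(-7,-9): q=rect(R(yy),R(23.6),w);print(yy,q.round(1).tolist(),cv2.minAreaRect(q))
```

```text
3 [array([ 0.5 , -0.56]), array([ 0.27, -0.46]), array([ 0.23, -0.78])]
8 [array([-1.34, -1.12]), array([-0.94, -0.84]), array([-0.99, -0.83])]
9 [array([ 0.34, -0.91]), array([ 0.71, -0.59]), array([-0.54, -0.75])]
9b [array([-0.02, -0.52]), array([ 0.02, -0.23]), array([-0.08, -0.02])]
10a [array([-2.93, -1.11]), array([-2.31, -0.85]), array([-2.72, -0.82])]
10b [array([-0.1 ,  0.05]), array([-0.79, -0.02]), array([-0.58, -0.3 ])]
[ 2.3640e+01  2.0000e-02 -6.3000e-01  5.9714e+02  1.9753e+02  2.4030e+02] [0.18 0.88 0.25 0.25 0.03 0.28] 17.125
white frame [356.98165138 151.33944954] [353 143   9  18 109] ((357.0000305175781, 151.50001525878906), (16.372583389282227, 7.814188003540039), 82.87498474121094)
-7 [[354.6000061035156, 160.3000030517578], [362.5, 156.60000610351562], [360.6000061035156, 141.39999389648438], [352.6000061035156, 145.10000610351562]] ((357.6221008300781, 150.87081909179688), (17.92867660522461, 8.424398422241211), 82.4364013671875)
-9 [[354.3999938964844, 160.1999969482422], [362.5, 156.6999969482422], [360.79998779296875, 141.5], [352.6000061035156, 144.89999389648438]] ((357.62353515625, 150.86996459960938), (17.85718536376953, 8.590499877929688), 83.14405822753906)
```

arm_command([
  [[5,5,0],0],
  [[12,10,-0.5],0],
  [[20,15,-1],0],
  [[28,19.6,-1.2],0],
  [[33,19.6,-1.2],0],
  [[35.5,19.6,-1.2],0],
  [[35.5,19.6,-1.2],0],
  [[35.5,19.6,-1.2],0],
  [[35.5,19.6,-1.2],0],
])

```text
time: 18.25
tool_pos: [0.6061, 0.2201, 0.2281]
eef_rot: [-0.0, 0.062, 0.998, 0.0]
wrist_force: [0.4, 0.1, -0.4]
gripper_width: 0.0302
grip_force: 69.0
```

```bash
cat > end.py <<'E'
from tilt import *
from camfit import camera
s=observe();q=s['eef_rot'];yaw=np.arctan2(-2*q[1]*q[2],q[2]**2-q[1]**2);print(s['tool_pos'].round(4),np.degrees(yaw),s['grip_force'])
r=[]
for i in range(8):
    n='12_%d'%i; d=snap('scene','s'+n); p,w=tilt(n,s['tool_pos'],yaw,0,H=.06,fixH=.004); r.append([np.degrees(p[0]),p[1]*1e3,p[2]*1e3,*(1e3*w)])
r=np.array(r);print('tilt h xoff win',r.mean(0).round(2),r.std(0).round(2))
t=snap('top','t12'); camera(t,d)
cv2.imwrite('pics/c12.png',cv2.resize(d['img'][80:200,310:470,::-1],None,fx=5,fy=5,interpolation=cv2.INTER_CUBIC))
print(observe()['time'])
E
python3 end.py
```

```text
[0.6061 0.2201 0.2281] -7.08601496372212 68.97245049476624
tilt h xoff win [ 23.79  59.99  13.83 632.17 216.89 239.01] [0.17 0.24 0.19 0.19 0.02 0.21]
top 844 pivot [0.7723 0.1991 0.3011] yaw,pitch [-6.84 24.01] off 0.0104 rms 0.0018 lens [0.7234 0.205  0.2792] focus [0.6327 0.2159 0.2385]
scene 829 pivot [0.7714 0.2    0.3002] yaw,pitch [-7.15 23.51] off 0.012 rms 0.001 lens [0.7223 0.2062 0.2786] focus [0.6313 0.2176 0.2387]
both 1673 pivot [0.7735 0.1994 0.3014] yaw,pitch [-6.82 23.75] off 0.0095 rms 0.0014 lens [0.7244 0.2053 0.2797] focus [0.6335 0.2162 0.2394]
18.7
```

View pics/c12.png

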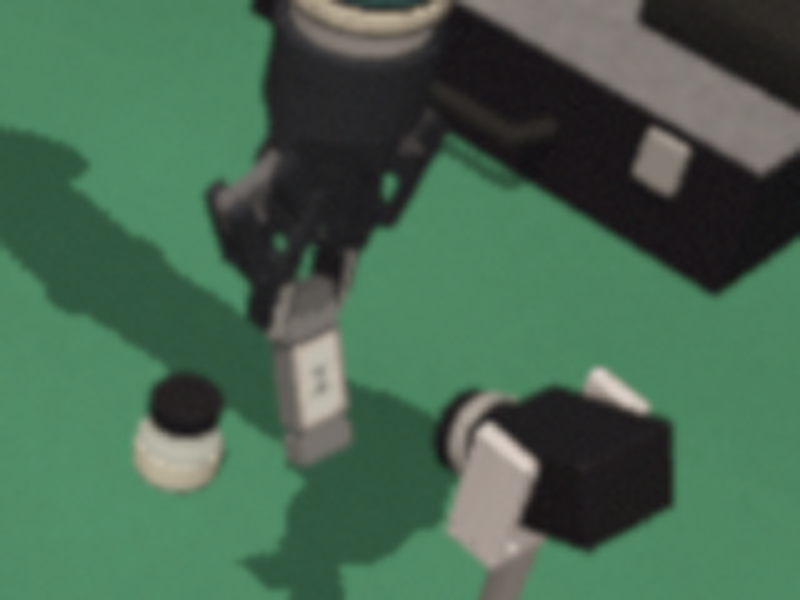

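The box hangs in the gripper with the window (318,377 in the crop) facing the lens (around 460,425). It measures within about 1 mm and 0.5° of the focus, and the camera's aim is unchanged.

```bash
python3 -c "
from bench import *
print(hand_in())"
```

```text
the job is handed in; nothing more can be done
None
```

The slide box is out of its holder and was handed in held still at the focus, with the window centre within about 1 mm and the tilt within about 0.5° by my own depth measurements; the camera still has its aim, I never moved near the tape or brush, and the jar looked undisturbed.

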